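Lay a tall plaster mould down on its side

TASK

Tip the tall plaster mould over onto its broad side on the wooden rest, away from the upright stop, and finish with it lying flat with its foot up against the stop. Never pinch or lift it: its steel bow can be pushed and held back with the open fingers loosely either side of the bar. Check its fall all the way down so that it lands gently, and leave everything else on the table alone.

Things in the scene. Friction and masses are not known exactly. Their poses are not given: they have to be found in the camera images.
- rest: fixed wooden rest: slab 20 mm thick (top at z = 20 mm), 150 mm wide, with an upright stop 20 mm thick across one end, its top 95 mm above the table. Origin: on the table under the middle of the stop's inner face (the plane x = 0). x points level from the stop along the slab, the way the mould is to be laid; z up. Slab from x = -20 to 175 mm: the laid mould's bow overhangs its end.
- mould: tall plaster block with two black bands, standing loose on the slab just in front of the stop: 55 mm thick (x), 85 wide (y), 160 tall (z), 0.6 to 0.9 kg. Origin: centre of its foot. z points up the mould; x at the start points away from the stop, at the end straight down. Tipped about 0.3 rad it overbalances and falls by itself unless its bow is held back.
- mould_bar (a point): middle of the bar of the steel bow on the mould's top: a round bar 10 mm thick along the mould's y, on two 10 mm posts 68 mm apart (58 mm clear). It is 50 mm above the top face, 210 mm from the foot, on the centre line: 230 mm above the table while the mould stands, 47.5 mm when it lies. Axes as the mould's.
- mould_front_edge (a point): middle of the foot's front bottom edge, 27.5 mm along the mould's x from its origin: the edge on which the mould turns. It stays down on the slab throughout, but may slide.
- glaze_jar: lidded glass jar, 62 mm across, 75 mm tall, standing beside the rest on the robot's side; leave it alone. Origin: centre of its underside.
- bisque_cup: open unglazed clay cup, 76 mm across, 80 mm tall, standing beside the rest on the side away from the robot; leave it alone. Origin: centre of its underside.
- round_mould: low round plaster mould, 110 mm across, 70 mm tall; leave it alone. Origin: centre of its underside.
- slip_bottle: white plastic bottle, 60 mm across, 170 mm tall; leave it alone. Origin: centre of its underside.
- bisque_bowl: white bowl, 140 mm across, 60 mm tall; leave it alone. Origin: centre of its underside.
- mallet: wooden mallet lying flat, 0.22 m long; leave it alone. Origin: near its middle, on the table.
- offcut_block: small plaster block, 90 x 60 x 50 mm; leave it alone. Origin: centre of its underside.
Mind the look-alikes: they are no part of the job. Leave any purple look-alike of the mould alone.

How it is judged:
At the end, for the whole second after the job is handed in: the mould lies flat on its x side (within 0.08 rad) on the rest, at rest, square to the stop within 0.09 rad, its foot within 8 mm of the stop's face and within 35 mm of the middle of the rest (angle between mould's own x axis and vertical above 3.06 rad and x of mould in the frame of rest below 0.008 m and y of mould in the frame of rest between -0.035 and 0.035 m and angle between the z axis of mould and the x axis of rest, either way round below 0.09 rad and linear speed of mould below 0.02 m/s); the robot touches nothing.
It fails at once if the mould drops or slams down (turns faster than 3 rad/s) (angular speed of mould above 3 rad/s).
It fails at once if the mould is lifted: the edge it turns on comes more than 15 mm off the slab (height (world z) of mould_front_edge above 0.035 m).
It fails at once if the mould is pinched or forced: more than 35 N between the fingers and the mould before it is down, or 60 N once it lies ((contact force between the fingers and mould above 35 N and angle between mould's own x axis and vertical below 3 rad) or contact force between the fingers and mould above 60 N).
It fails at once if another thing on the table is pushed by more than 25 mm or knocked over (distance of any of glaze_jar, bisque_cup, round_mould, slip_bottle, bisque_bowl, mallet, offcut_block from where it was at the start of the episode above 0.025 m or angle between any of glaze_jar, bisque_cup, round_mould, slip_bottle, bisque_bowl, offcut_block's own z axis and vertical above 0.5 rad).
It also fails if it takes over 69 s, if anything falls off the work surface, if the arm or the gripper's body presses on something with over 40 N, if the wrist force passes 120 N, or if a joint passes its speed limit or range.

ROBOT

A 6-joint arm with a two-finger parallel gripper is mounted at the origin on the work surface. World frame = base frame: x ahead of the robot, y to its left, z up, the work surface at z = 0. Lengths are in m, angles in rad, forces in N, time in s.
With the tool pointing down it reaches from about 0.4 to 0.825 m from the base axis. Payload 7 kg.
Tool frame: the origin (TCP) lies on the centre line of the jaws, within the pads' length; the fingertips stand arm.tip_reach ahead of it and the grasp point (between the pads) lies 5 mm behind it (arm.tip_reach is the distance from the TCP to the fingertips, in m); z points along the fingers, y is the line along which they close (so a half turn about z gives the same grasp; the last joint's range is limited). The gripper opens to 88 mm and grips with 3 to 60 N. Pads are 19 mm wide; open, the fingers measure 130 mm over their backs; the gripper's body (78 mm by 193 mm) begins 47 mm behind the grasp point.
Start: joints at [-0.938, 0.359, 0.012, 0, -1.224, -0.288], TCP at [0.228, -0.635, 0.241] pointing down, gripper open.
Joint ranges: [-3.07, 3.07], [-1.43, 2.12], [-1.02, 1.25], [-3.03, 1.67], [-3.05, -0], [-3.03, 3.03]. Speed limits (rad/s): [2.39, 2.39, 3.01, 3.14, 3.14, 3.14].

INTERFACE

Orientations are given as [roll, pitch, yaw] about the fixed x, y, z axes, in that order (R = Rz(yaw) Ry(pitch) Rx(roll)).
In Python, from station import status, optics, order, arm gives the robot as it stands. The module is installed in compiled form; this text tells all that it offers.
- The arm moves only by the shell command python3 -m jog 'ROWS' [FORCE]. ROWS is JSON, a list of rows, each a list of 3 entries, a list of its own where there are three numbers: the gripper command: -1 is shut, 1 is fully open, values between are in proportion, then the shift along the tool's x, y, z in mm, then the turn about the tool's z in rad. A call has 1 to 20 rows; each row is the pose to reach, as a shift and turn from the pose commanded when the call began, along the tool's axes at that moment; what a row does not reach only later rows make up. A row lasts 1/8 s, in which the tool goes at most 62.5 mm and 10.7 degrees, less where a joint would pass 70% of its speed; a pose out of reach is approached as far as the arm can. A call with a gripper value outside its range is refused whole. The fingers move at their own pace and stop on an object; FORCE is the grip in N (left out, the last holds). Time passes only in rows, so rows that repeat a pose let the fingers close. It gives the time, the measured TCP pose, the force, the opening and the grip force at its end, in the units of the state.
- status.get_state(): the state, without advancing time (a new reading comes with each control period).
- optics.grab_frame(name): name is "scene" or "side" or "wrist"; returns a dict with "color" (420x560x3 uint8, red, green, blue), "mtx" (3x3 intrinsics, pixels), "cam_to_world" (4x4, takes a point from camera to world coordinates). Camera axes: x right, y down, z forward; pixel columns grow to the right and rows downward; lengths in m; the calibration is good to about 2 mm. A picture is of the moment at which its call begins. There is no depth.
- order.job_done(): hands the job in; it is judged then, once.
The state is a dict: "t": time; "q": joint angles; "qd": joint speeds; "joint_efforts": joint torques, N m; "eef_pos": TCP position; "ee_rot": TCP orientation; "force": force on the tool from outside, world axes, zero at the start; "moment": the same for the moment, N m; "width": finger opening in m; "gripper_force": force on a finger pad.
Only numpy, scipy, OpenCV 4.12 (cv2) and the standard library are available. Lean on these libraries where they do the work, as an engineer would, in place of code of your own. Each camera call takes 0.05 s, during which the arm holds its last target. There are 200 camera calls.

## Working session

There is one attempt and no reset: what is moved stays moved. The work goes in short steps, Python scripts to look and compute and a shell command to move; the robot and the scene stay as the last step left them, time stands still between calls to the robot, and variables do not carry over. Pictures are saved under pics/ and viewed, at most 13 in all, crops included, and the job is handed in when it is done.

```bash
mkdir -p pics; python3 - <<'E'
from station import status, optics, order, arm
import cv2
print(status.get_state()); print(arm.tip_reach)
for n in ("scene","side"):
    f=optics.grab_frame(n); cv2.imwrite(f"pics/{n}0.png",f["color"][:,:,::-1]); print(f["mtx"].tolist(),f["cam_to_world"].round(3).tolist())
E
```

```text
{'t': 0.0, 'q': array([-9.37911601e-01,  3.59387892e-01,  1.10336705e-02, -3.82281736e-04,
       -1.22410994e+00, -2.88110816e-01]), 'qd': array([ 0.00070773,  0.00059767,  0.00125493, -0.00155119, -0.00012116,
        0.00037065]), 'joint_efforts': array([-5.69922977e-04, -5.82708621e+01,  2.93047339e+01,  6.99706480e+00,
        6.75002040e-03, -1.70778249e-04]), 'eef_pos': array([ 0.22796151, -0.63482175,  0.23960528]), 'ee_rot': array([ 3.13989144e+00, -1.29397256e-04, -2.79694883e+00]), 'force': array([-0.77599934, -0.19712991, -0.14796235]), 'moment': array([-0.02714265, -0.00894688,  0.0010386 ]), 'gripper_force': 0.0, 'width': 0.08773504513104952}
0.014
[[446.46311099186323, 0.0, 283.12707742191765], [0.0, 446.46311099186323, 210.77248536814776], [0.0, 0.0, 1.0]] [[-0.046, 0.581, -0.812, 1.582], [0.999, 0.008, -0.052, 0.075], [-0.024, -0.814, -0.581, 0.883], [0.0, 0.0, 0.0, 1.0]]
[[399.21200749066765, 0.0, 289.24097456109314], [0.0, 399.21200749066765, 213.6332441623653], [0.0, 0.0, 1.0]] [[-0.896, -0.34, 0.286, 0.219], [-0.444, 0.701, -0.558, 0.613], [-0.011, -0.627, -0.779, 1.008], [0.0, 0.0, 0.0, 1.0]]
```

View pics/scene0.png

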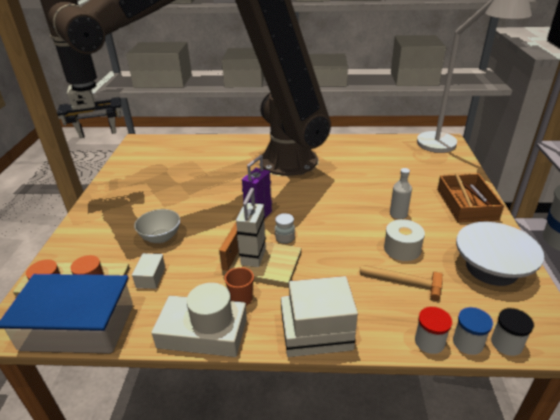

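View pics/side0.png

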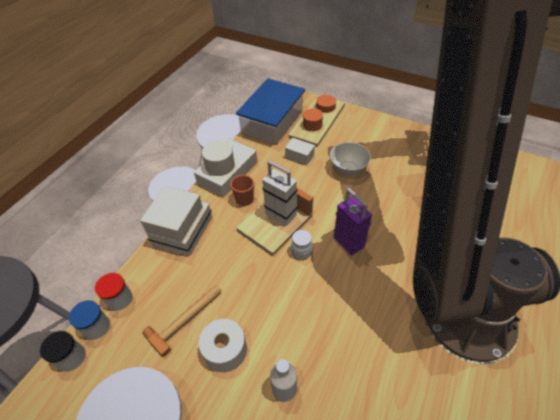

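The scene view shows the banded mould at about (251,235) with its bow near (250,200). The brown stop is at (230,247) and the yellow slab at (280,263), with the jar at (285,228), the cup at (239,285) and the purple look-alike at (257,190). In the side view the mould is at (281,195) and the slab's near corner at about (272,249). I'll zoom in on both.

```bash
python3 - <<'E'
import cv2,numpy as np
a=cv2.imread("pics/scene0.png")[175:310,210:320]; b=cv2.imread("pics/side0.png")[150:260,225:335]
a=cv2.resize(a,None,fx=4,fy=4,interpolation=cv2.INTER_CUBIC); b=cv2.resize(b,None,fx=3.6,fy=3.6,interpolation=cv2.INTER_CUBIC)
c=np.zeros((540,840,3),np.uint8); c[:540,:440]=a[:540]; c[:396,440:836]=b
cv2.imwrite("pics/z.png",c[:,:800])
E
```

```text
(no output)
```

View pics/z.png

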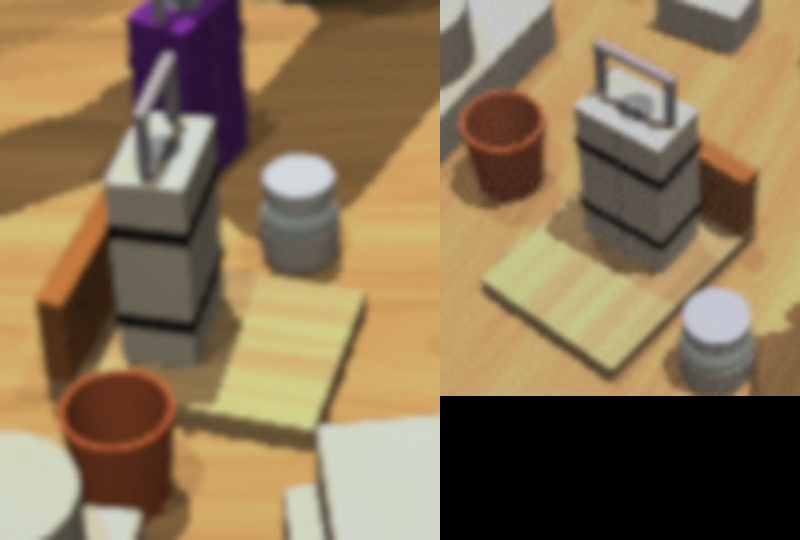

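```bash
cat > h.py <<'E'
import numpy as np
from station import optics,status
def ray(f,px,z):
    K,T=f["mtx"],f["cam_to_world"]; d=T[:3,:3]@np.linalg.solve(K,[px[0],px[1],1.]); o=T[:3,3]
    return (o+d*(z-o[2])/d[2])
def proj(f,p):
    K,T=f["mtx"],f["cam_to_world"]; c=T[:3,:3].T@(np.array(p)-T[:3,3]); u=K@c; return u[:2]/u[2]
E
python3 - <<'E'
from h import *
s=optics.grab_frame("scene"); d=optics.grab_frame("side")
S=lambda u,v:(210+u/4-.4,175+v/4-.4); D=lambda u,v:(225+(u-440)/3.6-.4,150+v/3.6-.4)
L=[("slabend n",s,S(365,293),.02),("slabend f",s,S(318,430),.02),("slabend f",d,D(484,285),.02),("slabend n",d,D(612,374),.02),("slab near x0?",d,D(750,236),.02),
("top",s,S(107,183),.18),("top",s,S(187,188),.18),("top",s,S(216,117),.18),("top",d,D(577,97),.18),("top",d,D(663,144),.18),("top",d,D(697,110),.18),
("bar",s,S(140,105),.23),("bar",s,S(171,60),.23),("bar",d,D(599,46),.23),("bar",d,D(672,81),.23),
("stop far out",s,S(40,300),.095),("stop far in",s,S(63,306),.095),("stop near in",d,D(724,188),.095),("stop near in?",d,D(755,172),.095),
("jar top",s,S(299,175),.075),("jar top",d,D(716,312),.075),("cup",s,S(118,408),.08),("cup",d,D(503,122),.08)]
for n,f,p,z in L: print(n,'s' if f is s else 'd',ray(f,p,z).round(4)[:2])
E
```

```text
slabend n s [0.5647 0.0598]
slabend f s [0.7086 0.03  ]
slabend f d [0.7013 0.0299]
slabend n d [0.56   0.0621]
slab near x0? d [ 0.5184 -0.1184]
top s [ 0.6446 -0.1091]
top s [ 0.6493 -0.0557]
top s [ 0.5672 -0.0433]
top d [ 0.6532 -0.0692]
top d [ 0.5686 -0.0538]
top d [ 0.5606 -0.098 ]
bar s [ 0.6263 -0.0857]
bar s [ 0.5722 -0.0709]
bar d [ 0.638  -0.0836]
bar d [ 0.5702 -0.0741]
stop far out s [ 0.6645 -0.1596]
stop far in s [ 0.6704 -0.143 ]
stop near in d [ 0.5364 -0.1001]
stop near in? d [ 0.5204 -0.1275]
jar top s [0.4923 0.0087]
jar top d [0.494  0.0046]
cup s [ 0.7523 -0.0963]
cup d [ 0.7498 -0.0963]
```

The zoomed view shows the bar clearly at crop (140,105)–(171,60) in the scene half and (599,46)–(672,81) in the side half.

Estimates in world coordinates:

| Thing | Position (x, y) | Direction |
|---|---|---|
| Rest origin | (0.597, -0.126) | rest x ≈ (0.21, 0.98) |
| Mould | (0.604, -0.080), about 46 mm from the stop | about 0.04 rad off square |

Next I'll raise the gripper, turn it so the tool's y lies along rest x, and hover over the bar.

```bash
python3 -m jog '[[0,[0,0,-60],0],[0,[0,0,-85],0.1],[0,[-60,45,-85],0.3],[0,[-540,397,-85],0.545],[0,[-540,397,-85],0.545],[0,[-540,397,-85],0.545],[0,[-540,397,-85],0.545],[0,[-540,397,-85],0.545],[0,[-540,397,-85],0.545],[0,[-540,397,-85],0.545],[0,[-540,397,-85],0.545],[0,[-540,397,-85],0.545],[0,[-540,397,-85],0.545],[0,[-540,397,-85],0.545],[0,[-540,397,-85],0.545],[0,[-540,397,-85],0.545],[0,[-540,397,-85],0.545],[0,[-540,397,-85],0.545]]' 40
python3 - <<'E'
from h import *
import cv2
f=optics.grab_frame("wrist"); cv2.imwrite("pics/w1.png",f["color"][:,:,::-1])
print(status.get_state()["t"],proj(f,[.602,-.079,.23]))
E
```

```text
t: 2.45
eef_pos: [0.6019, -0.0798, 0.3258]
ee_rot: [3.141, 0.0, 2.94]
force: [0.4, -0.2, 0.7]
width: 0.0436
gripper_force: 0.0
2.5 [276.67854128 220.60957944]
```

View pics/w1.png

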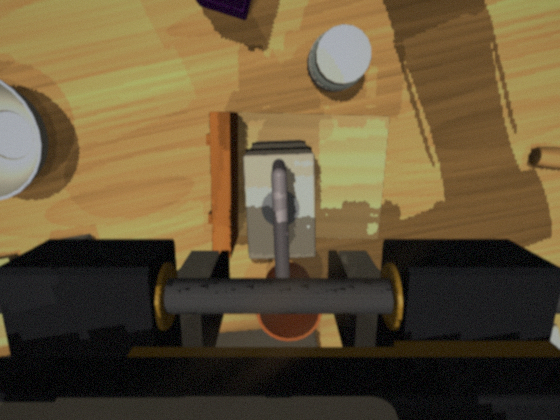

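The wrist view shows the bar running from (280,168) to (283,280). The stop's inner top edge runs (237,112)–(236,252), the mould's top face corners are near (245,150), (313,152) and (315,257), and the slab end is at x≈387.

```bash
python3 - <<'E'
from h import *
f=optics.grab_frame("wrist"); p=status.get_state()["eef_pos"]
tx=np.array([np.cos(2.94),np.sin(2.94),0]); ty=np.array([np.sin(2.94),-np.cos(2.94),0])
for n,px,z in [("barend",(279.5,168),.23),("bar",(283,275),.23),("stop",(237,113),.095),("stop",(236,250),.095),("top",(245,150),.18),("top",(313,152),.18),("top",(315,257),.18),("top",(246,257),.18),("slab",(388,117),.02),("slab",(380,245),.02)]:
    w=ray(f,px,z); print(n,w.round(4)[:2],"tool xy mm",(1e3*np.array([(w-p)@tx,(w-p)@ty])).round(1))
E
```

```text
barend [ 0.5681 -0.0701] tool xy mm [35.1  2.5]
bar [ 0.6411 -0.0824] tool xy mm [-38.9   5. ]
stop [ 0.5263 -0.1028] tool xy mm [ 69.5 -38. ]
stop [ 0.6624 -0.1357] tool xy mm [-70.4 -42.9]
top [ 0.5562 -0.0943] tool xy mm [ 41.9 -23.7]
top [ 0.5681 -0.0437] tool xy mm [40.4 28.3]
top [ 0.6526 -0.0573] tool xy mm [-45.1  31.9]
top [ 0.6412 -0.1129] tool xy mm [-45.1 -24.8]
slab [0.5639 0.0596] tool xy mm [ 65.2 128.7]
slab [0.7176 0.0296] tool xy mm [-91.4 130.1]
```

```bash
python3 -m jog '[[0,[0,3.5,20],0.015],[0,[0,3.5,50],0.015],[0,[0,3.5,80],0.015],[0,[0,3.5,94],0.015],[0,[0,3.5,94],0.015],[-0.5,[0,3.5,94],0.015],[-0.5,[0,3.5,94],0.015],[-0.5,[0,3.5,94],0.015],[-0.5,[0,3.5,94],0.015]]'
python3 -m jog '[[-0.5,[0,5,0],0],[-0.5,[0,10,0],0],[-0.5,[0,15,0],0],[-0.5,[0,20,0],0],[-0.5,[0,25,0],0],[-0.5,[0,30,0],0],[-0.5,[0,35,0],0],[-0.5,[0,40,0],0],[-0.5,[0,40,0],0]]'
python3 - <<'E'
from h import *
import cv2
d=optics.grab_frame("side"); s=optics.grab_frame("scene")
a=cv2.resize(s["color"][160:310,200:340,::-1],None,fx=2.8,fy=2.8); b=cv2.resize(d["color"][140:290,220:360,::-1],None,fx=2.8,fy=2.8)
cv2.imwrite("pics/p2.png",np.hstack([a,b]))
E
```

```text
t: 3.68
eef_pos: [0.6029, -0.0757, 0.2319]
ee_rot: [3.141, 0.001, 2.926]
force: [-0.1, -0.5, 0.4]
width: 0.0218
gripper_force: 0.0
t: 4.8
eef_pos: [0.6115, -0.0362, 0.2315]
ee_rot: [3.142, 0.0, 2.927]
force: [-0.6, -1.0, 0.2]
width: 0.022
gripper_force: 0.3
```

View pics/p2.png

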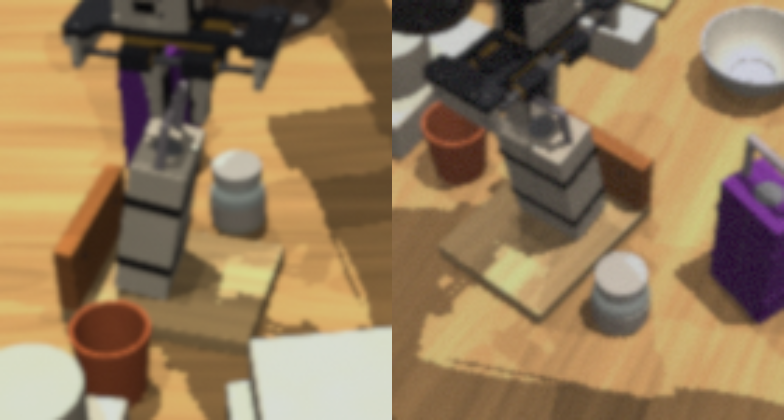

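The mould is tipping as planned, pushed by the rear finger, with its foot still in place: in the left half its near bottom edge is at about (145,290). I'll take it past balance and let the front finger catch it.

```bash
python3 -m jog '[[-0.5,[0,5,0],0],[-0.5,[0,10,1],0],[-0.5,[0,15,2],0],[-0.5,[0,19,2],0],[-0.5,[0,23,3],0],[-0.5,[0,26,3],0],[-0.5,[0,29,4],0],[-0.5,[0,31,4],0],[-0.5,[0,33,5],0],[-0.5,[0,35,5],0],[-0.5,[0,36,6],0],[-0.5,[0,36,6],0],[-0.5,[0,36,6],0]]'
```

```text
t: 6.52
eef_pos: [0.6191, -0.0014, 0.2256]
ee_rot: [3.142, 0.0, 2.926]
force: [0.4, -0.2, 0.1]
width: 0.0215
gripper_force: 0.2
```

```bash
python3 -m jog '[[-0.5,[0,3,0],0],[-0.5,[0,6,1],0],[-0.5,[0,9,2],0],[-0.5,[0,12,3],0],[-0.5,[0,16,4],0],[-0.5,[0,20,6],0],[-0.5,[0,24,8],0],[-0.5,[0,28,9],0],[-0.5,[0,32,11],0],[-0.5,[0,36,13],0],[-0.5,[0,41,15],0],[-0.5,[0,41,15],0]]'
```

```text
t: 8.02
eef_pos: [0.6279, 0.039, 0.2103]
ee_rot: [-3.141, -0.0, 2.927]
force: [0.0, 1.0, -0.2]
width: 0.0222
gripper_force: 0.5
```

```bash
python3 -m jog '[[-0.5,[0,3,1.5],0],[-0.5,[0,6,3],0],[-0.5,[0,9,5],0],[-0.5,[0,12,6.5],0],[-0.5,[0,15,8],0],[-0.5,[0,18.5,10],0],[-0.5,[0,22,12.5],0],[-0.5,[0,25,15],0],[-0.5,[0,29,17.5],0],[-0.5,[0,32,19.5],0],[-0.5,[0,35,22],0],[-0.5,[0,38,24],0],[-0.5,[0,41,26.5],0],[-0.5,[0,44,29],0],[-0.5,[0,44,29],0]]'
python3 - <<'E'
from h import *
import cv2
d=optics.grab_frame("side"); s=optics.grab_frame("scene")
print(status.get_state()["force"])
a=cv2.resize(s["color"][160:310,200:340,::-1],None,fx=2.8,fy=2.8); b=cv2.resize(d["color"][140:290,220:360,::-1],None,fx=2.8,fy=2.8)
cv2.imwrite("pics/p3.png",np.hstack([a,b]))
E
```

```text
t: 9.9
eef_pos: [0.6373, 0.0819, 0.1813]
ee_rot: [-3.142, -0.0, 2.927]
force: [0.0, 1.3, -0.2]
width: 0.0221
gripper_force: 0.8
[-0.2749142   1.68075191 -1.08467222]
```

View pics/p3.png

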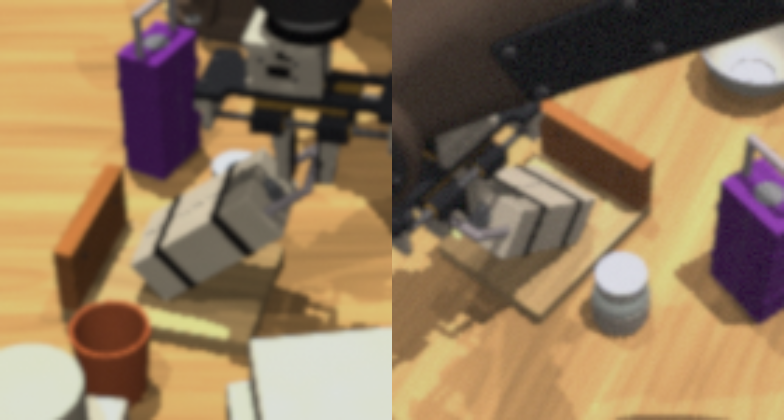

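The mould is held at about 0.85 rad. In the left half the far end of its turning edge is at about (168,298). I'll locate that edge, then try drawing the foot back with the front finger.

```bash
cat >> h.py <<'E'
e=np.array([.213,.977]); n=np.array([-.977,.213]); O=np.array([.597,-.126])
def rest(p): r=np.array(p)[:2]-O; return (1e3*np.array([r@e,r@n])).round(1)
E
python3 -c "
from h import *
s=optics.grab_frame('scene')
print(rest(ray(s,(200+168/2.8-.4,160+298/2.8-.4),.02)), rest(status.get_state()['eef_pos']))"
python3 -m jog '[[-0.5,[0,-2,0],0],[-0.5,[0,-4,0],0],[-0.5,[0,-6,0],0],[-0.5,[0,-8,0],0],[-0.5,[0,-10,0],0],[-0.5,[0,-12,0],0],[-0.5,[0,-12,0],0]]'
python3 - <<'E'
from h import *
import cv2
s=optics.grab_frame("scene"); print(status.get_state()["force"])
cv2.imwrite("pics/p4.png",s["color"][:,:,::-1])
E
```

```text
[ 78.8 -33.3] [211.4   4.9]
t: 10.92
eef_pos: [0.6358, 0.0704, 0.1828]
ee_rot: [3.14, 0.003, 2.927]
force: [2.4, 5.1, 3.1]
width: 0.0222
gripper_force: 2.8
[1.19800804 5.32245461 2.66182569]
```

```bash
cat > flow.py <<'E'
import cv2,numpy as np
from h import *
a=cv2.imread("pics/p3.png",0)[:,:392]; c=cv2.imread("pics/p4.png",0)[160:310,200:340]
b=cv2.resize(c,None,fx=2.8,fy=2.8)
p=np.float32([[168,298],[135,262],[155,235],[180,205],[216,255],[175,240]]).reshape(-1,1,2)
q,st,er=cv2.calcOpticalFlowPyrLK(a,b,p,None,winSize=(25,25),maxLevel=3)
for i,j,k,m in zip(p[:,0],q[:,0],st,er): print(i,(j-i).round(1),k,m)
E
python3 flow.py
```

```text
[168. 298.] [-10.4  -1.9] [1] [2.2642]
[135. 262.] [-8.7 -1.4] [1] [17.75435]
[155. 235.] [-9.5 -2.1] [1] [5.4854]
[180. 205.] [-9.3 -0.7] [1] [4.38895]
[216. 255.] [-10.5  -1.8] [1] [0.56555]
[175. 240.] [-9.4 -2.6] [1] [2.49955]
```

The tracked points all moved back by about 10 mm with no rotation, so the foot is sliding back under control at constant tilt. I'll keep drawing it back until the rear foot corner meets the stop.

```bash
python3 -m jog '[[-0.5,[0,-2,0],0],[-0.5,[0,-4,0],0],[-0.5,[0,-6,0],0],[-0.5,[0,-8,0],0],[-0.5,[0,-10,0],0],[-0.5,[0,-12,0],0],[-0.5,[0,-14,0],0],[-0.5,[0,-16,0],0],[-0.5,[0,-18,0],0],[-0.5,[0,-20,0],0],[-0.5,[0,-22,0],0],[-0.5,[0,-22,0],0]]'
python3 - <<'E'
from h import *
import cv2
s=optics.grab_frame("scene"); print(status.get_state()["force"],rest(status.get_state()['eef_pos']))
cv2.imwrite("pics/p4.png",s["color"][:,:,::-1])
E
python3 flow.py
```

```text
t: 12.48
eef_pos: [0.6298, 0.0481, 0.1814]
ee_rot: [-3.141, -0.0, 2.926]
force: [1.0, 2.0, 0.5]
width: 0.0216
gripper_force: 1.1
[0.60282967 2.04169464 0.87743212] [177.2   5.1]
[168. 298.] [-11.2  -1.8] [1] [3.48595]
[135. 262.] [-14.6  -1.8] [1] [42.57885]
[155. 235.] [-18.5  -2.1] [1] [30.387]
[180. 205.] [-15.7  -4.6] [1] [14.8346]
[216. 255.] [-21.4  -8.2] [1] [1.3497]
[175. 240.] [-15.9  -9.9] [1] [12.82735]
```

```bash
python3 - <<'E'
import cv2,numpy as np
from h import *
d=optics.grab_frame("side")
a=cv2.resize(cv2.imread("pics/p4.png")[160:310,200:340],None,fx=2.8,fy=2.8); b=cv2.resize(d["color"][140:290,220:360,::-1],None,fx=2.8,fy=2.8)
cv2.imwrite("pics/p5.png",np.hstack([a,b]))
E
```

```text
(no output)
```

View pics/p5.png

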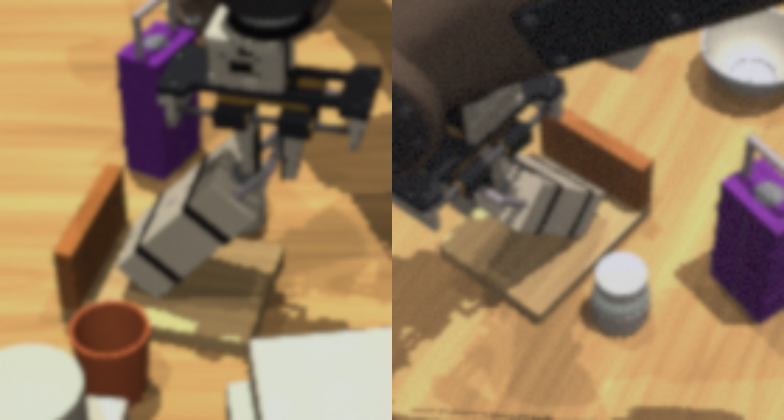

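The foot stayed about 25–30 mm short of the stop. The bar slipped up the fingers and the mould stood back up to about 0.7 rad, with the turning edge's far end at (157,296) in the left half. Sliding balances best near 1.0 rad, so I'll ease it down to there and draw back again.

```bash
cp pics/p4.png pics/prev.png; python3 -m jog '[[-0.5,[0,3,0],0],[-0.5,[0,6,0],0],[-0.5,[0,9,0],0],[-0.5,[0,12,0],0],[-0.5,[0,15,0],0],[-0.5,[0,18,0],0],[-0.5,[0,21,0],0],[-0.5,[0,24,1],0],[-0.5,[0,27,3],0],[-0.5,[0,30,6],0],[-0.5,[0,33,9],0],[-0.5,[0,36,12],0],[-0.5,[0,38,14],0],[-0.5,[0,40,16],0],[-0.5,[0,42,18],0],[-0.5,[0,44,20],0],[-0.5,[0,46,23],0],[-0.5,[0,46,23],0]]'
python3 - <<'E'
from h import *
import cv2
s=optics.grab_frame("scene"); print(status.get_state()["force"],rest(status.get_state()['eef_pos']))
cv2.imwrite("pics/p6.png",s["color"][:,:,::-1])
E
cat > flow.py <<'E'
import cv2,numpy as np,sys
from h import *
A,B=sys.argv[1:3]; pts=np.float32(eval(sys.argv[3]))
z=lambda f:cv2.resize(cv2.imread(f,0)[160:310,200:340],None,fx=2.8,fy=2.8)
q,st,er=cv2.calcOpticalFlowPyrLK(z(A),z(B),pts.reshape(-1,1,2),None,winSize=(25,25),maxLevel=3)
for i,j,m in zip(pts,q[:,0],er): print(i,(j-i).round(1),m)
E
python3 flow.py pics/prev.png pics/p6.png '[[157,296],[120,260],[180,283],[145,228]]'
```

```text
t: 14.82
eef_pos: [0.64, 0.0937, 0.1585]
ee_rot: [3.141, 0.0, 2.927]
force: [0.3, 2.6, -0.8]
width: 0.0219
gripper_force: 1.4
[ 0.76150286  2.77704544 -1.06090946] [223.7   4.8]
[157. 296.] [4.7 0. ] [3.84925]
[120. 260.] [ 24.1 -93.3] [69.3768]
[180. 283.] [9.4 7.3] [9.4865]
[145. 228.] [-3.1 16.5] [47.2181]
```

```bash
python3 -m jog '[[-0.5,[0,-2,0],0],[-0.5,[0,-4,0],0],[-0.5,[0,-6,0],0],[-0.5,[0,-8,0],0],[-0.5,[0,-10,0],0],[-0.5,[0,-12,0],0],[-0.5,[0,-14,0],0],[-0.5,[0,-16,0],0],[-0.5,[0,-16,0],0]]'
python3 - <<'E'
from h import *
import cv2
s=optics.grab_frame("scene"); print(status.get_state()["force"],rest(status.get_state()['eef_pos']))
cv2.imwrite("pics/p7.png",s["color"][:,:,::-1])
E
python3 flow.py pics/p6.png pics/p7.png '[[161.7,296],[189,290],[155,270],[200,265],[230,270]]'
```

```text
t: 16.0
eef_pos: [0.6362, 0.0774, 0.1584]
ee_rot: [-3.141, -0.0, 2.926]
force: [0.3, 2.7, -0.9]
width: 0.0219
gripper_force: 1.6
[ 0.82614368  1.95744178 -0.62226194] [207.1   5.1]
[161.7 296. ] [-109.8    9.5] [57.50985]
[189. 290.] [-15.7  -2.3] [2.57075]
[155. 270.] [-15.5  -2.4] [1.32315]
[200. 265.] [-15.9  -3.5] [0.60435]
[230. 270.] [-16.6  -2.9] [0.76985]
```

Now it slides back uniformly by 16 mm at constant tilt and about 2.7 N. I'll continue to the stop.

```bash
python3 -m jog '[[-0.5,[0,-2,0],0],[-0.5,[0,-4,0],0],[-0.5,[0,-6,0],0],[-0.5,[0,-8,0],0],[-0.5,[0,-10,0],0],[-0.5,[0,-12,0],0],[-0.5,[0,-14,0],0],[-0.5,[0,-14,0],0]]'
python3 - <<'E'
from h import *
import cv2
s=optics.grab_frame("scene"); d=optics.grab_frame("side"); print(status.get_state()["force"],rest(status.get_state()['eef_pos']))
cv2.imwrite("pics/p8.png",s["color"][:,:,::-1])
a=cv2.resize(cv2.imread("pics/p8.png")[160:310,200:340],None,fx=2.8,fy=2.8); b=cv2.resize(d["color"][140:290,220:360,::-1],None,fx=2.8,fy=2.8)
cv2.imwrite("pics/p8z.png",np.hstack([a,b]))
E
python3 flow.py pics/p7.png pics/p8.png '[[173,288],[139,268],[184,262],[213,267]]'
```

```text
t: 17.05
eef_pos: [0.6332, 0.0637, 0.1585]
ee_rot: [-3.141, -0.0, 2.926]
force: [0.7, 3.2, 0.6]
width: 0.0218
gripper_force: 1.6
[ 0.62212544  3.03774113 -0.22892598] [193.1   5.1]
[173. 288.] [-13.   -2.3] [1.33795]
[139. 268.] [-13.2  -2.3] [0.98525]
[184. 262.] [-12.4  -3.2] [0.6634]
[213. 267.] [-14.3  -2.5] [0.83615]
```

View pics/p8z.png

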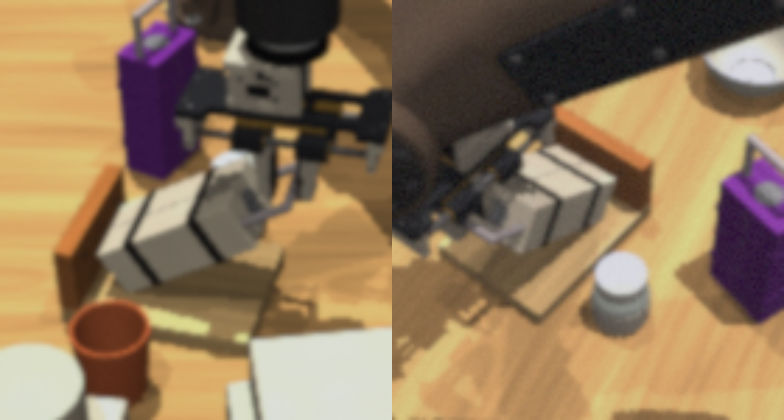

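The mould is sliding squarely. The turning edge's far end is now at (131,291) and the rear foot corner at about (100,250), a few mm from the stop.

```bash
python3 -m jog '[[-0.5,[0,-1,0],0],[-0.5,[0,-2,0],0],[-0.5,[0,-3,0],0],[-0.5,[0,-4,0],0],[-0.5,[0,-5,0],0],[-0.5,[0,-6,0],0],[-0.5,[0,-6,0],0]]'
python3 - <<'E'
from h import *
import cv2
s=optics.grab_frame("scene"); print(status.get_state()["force"],rest(status.get_state()['eef_pos']))
cv2.imwrite("pics/p9.png",s["color"][:,:,::-1])
E
python3 flow.py pics/p8.png pics/p9.png '[[160,286],[126,266],[172,259],[199,265]]'
```

```text
t: 18.02
eef_pos: [0.632, 0.058, 0.1585]
ee_rot: [-3.141, -0.0, 2.926]
force: [1.3, 3.1, -0.5]
width: 0.0217
gripper_force: 1.8
[1.50506183 3.03130553 0.44165953] [187.3   5. ]
[160. 286.] [-5.7 -1.4] [2.50525]
[126. 266.] [-10.2  -6.9] [6.3555]
[172. 259.] [-5.6 -1.1] [3.3161993e+36]
[199. 265.] [-5.9 -1.1] [0.82675]
```

```bash
cp pics/p9.png pics/prev.png; python3 -m jog '[[-0.5,[0,-1,0],0],[-0.5,[0,-2,0],0],[-0.5,[0,-3,0],0],[-0.5,[0,-4,0],0],[-0.5,[0,-5,0],0],[-0.5,[0,-5,0],0]]'
python3 - <<'E'
from h import *
import cv2
s=optics.grab_frame("scene"); print(status.get_state()["force"],rest(status.get_state()['eef_pos']))
cv2.imwrite("pics/p10.png",s["color"][:,:,::-1])
E
python3 flow.py pics/p9.png pics/p10.png '[[154,285],[124,264],[166,258],[193,264]]'
```

```text
t: 18.82
eef_pos: [0.6327, 0.0548, 0.1597]
ee_rot: [3.138, 0.004, 2.927]
force: [2.6, 9.9, 2.7]
width: 0.0217
gripper_force: 4.9
[3.67246928 9.50085066 2.62087662] [184.3   3.6]
[154. 285.] [-2.4 -0.3] [0.95195]
[124. 264.] [0.2 2.9] [0.9416]
[166. 258.] [-2.5 -0.4] [-9.293927e-09]
[193. 264.] [-2.8 -0.3] [0.56055]
```

The force rose to about 10 N as the rear corner met the stop. I'll now follow the lowering path with the corner riding up the stop and the bar held by the front finger, checking force at each step.

```bash
python3 -m jog '[[-0.5,[0,1.7,3.3],0],[-0.5,[0,3.3,6.7],0],[-0.5,[0,5,10],0],[-0.5,[0,6.5,13.4],0],[-0.5,[0,8,16.8],0],[-0.5,[0,8,16.8],0]]'
python3 - <<'E'
from h import *
import cv2
s=optics.grab_frame("scene"); print(status.get_state()["force"],rest(status.get_state()['eef_pos']))
cv2.imwrite("pics/p11.png",s["color"][:,:,::-1])
E
python3 flow.py pics/p10.png pics/p11.png '[[151.6,285],[163.5,258],[190,264]]'
```

```text
t: 19.62
eef_pos: [0.6342, 0.0625, 0.1424]
ee_rot: [3.139, 0.003, 2.927]
force: [3.2, 8.6, 2.4]
width: 0.022
gripper_force: 4.3
[2.98189666 8.36632142 0.88904888] [192.    3.8]
[151.6 285. ] [-2.3  0.8] [4.0413]
[163.5 258. ] [0.4 3.7] [4.578e-41]
[190. 264.] [1.  5.3] [1.41105]
```

```bash
python3 -m jog '[[-0.5,[0,1.3,3.6],0],[-0.5,[0,2.6,7.2],0],[-0.5,[0,3.8,10.8],0],[-0.5,[0,5,14.4],0],[-0.5,[0,6.1,18.1],0],[-0.5,[0,6.1,18.1],0]]'
python3 -m jog '[[-0.5,[0,0.9,3.8],0],[-0.5,[0,1.8,7.6],0],[-0.5,[0,2.6,11.4],0],[-0.5,[0,3.3,15.2],0],[-0.5,[0,4,19],0],[-0.5,[0,4,19],0]]'
python3 - <<'E'
from h import *
import cv2
s=optics.grab_frame("scene"); d=optics.grab_frame("side"); print(status.get_state()["force"],rest(status.get_state()['eef_pos']))
cv2.imwrite("pics/p12.png",s["color"][:,:,::-1])
a=cv2.resize(cv2.imread("pics/p12.png")[160:310,200:340],None,fx=2.8,fy=2.8); b=cv2.resize(d["color"][140:290,220:360,::-1],None,fx=2.8,fy=2.8)
cv2.imwrite("pics/p12z.png",np.hstack([a,b]))
E
```

```text
t: 20.42
eef_pos: [0.6352, 0.0683, 0.1239]
ee_rot: [3.14, 0.002, 2.927]
force: [2.8, 8.1, 0.8]
width: 0.0218
gripper_force: 4.1
t: 21.18
eef_pos: [0.6358, 0.0721, 0.1046]
ee_rot: [3.14, 0.001, 2.927]
force: [3.0, 7.2, -1.9]
width: 0.0219
gripper_force: 4.0
[ 3.32468982  7.19834551 -0.73342146] [201.7   4.2]
```

View pics/p12z.png

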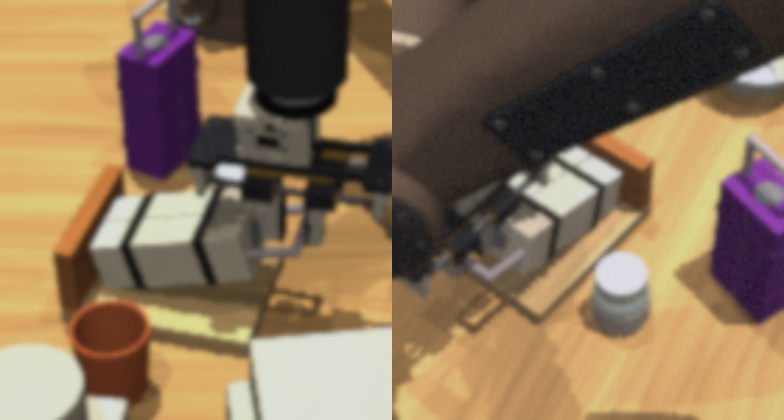

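The mould is nearly down at about 1.3 rad, with its foot close to the stop at (95,250) and about 8 N at the fingers. I'll tighten the hold slightly and finish the descent slowly.

```bash
python3 -m jog '[[-0.5,[0,-0.5,2],0],[-0.5,[0,-0.5,5],0],[-0.5,[0,-0.5,8],0],[-0.5,[0,-0.3,11],0],[-0.5,[0,-0.2,14],0],[-0.5,[0,0,17],0],[-0.5,[0,0,20],0],[-0.5,[0,0,20],0]]'
python3 -m jog '[[-0.5,[0,0,3],0],[-0.5,[0,-0.2,6],0],[-0.5,[0,-0.2,9],0],[-0.5,[0,-0.3,12],0],[-0.5,[0,-0.3,15],0],[-0.5,[0,-0.3,15],0]]'
```

```text
t: 22.28
eef_pos: [0.637, 0.0733, 0.0851]
ee_rot: [3.138, 0.004, 2.927]
force: [5.1, 11.3, -2.0]
width: 0.0217
gripper_force: 6.2
t: 23.02
eef_pos: [0.6371, 0.0732, 0.07]
ee_rot: [3.138, 0.004, 2.927]
force: [5.7, 13.0, -2.4]
width: 0.0221
gripper_force: 6.8
```

```bash
python3 -m jog '[[-0.5,[0,-0.2,2],0],[-0.5,[0,-0.3,4],0],[-0.5,[0,-0.5,6],0],[-0.5,[0,-0.6,8],0],[-0.5,[0,-0.7,10],0],[-0.5,[0,-0.8,12],0],[-0.5,[0,-0.8,12],0]]'
python3 -m jog '[[-0.5,[0,-0.2,2],0],[-0.5,[0,-0.3,4],0],[-0.5,[0,-0.4,6],0],[-0.5,[0,-0.5,8],0],[-0.5,[0,-0.5,8],0]]'
python3 - <<'E'
from h import *
import cv2
s=optics.grab_frame("scene"); d=optics.grab_frame("side"); print(status.get_state()["force"],rest(status.get_state()['eef_pos']))
a=cv2.resize(s["color"][160:310,200:340,::-1],None,fx=2.8,fy=2.8); b=cv2.resize(d["color"][140:290,220:360,::-1],None,fx=2.8,fy=2.8)
cv2.imwrite("pics/p13z.png",np.hstack([a,b]))
E
```

```text
t: 23.9
eef_pos: [0.6371, 0.0725, 0.058]
ee_rot: [3.137, 0.004, 2.927]
force: [4.7, 12.5, -4.4]
width: 0.0221
gripper_force: 7.0
t: 24.52
eef_pos: [0.6369, 0.0719, 0.05]
ee_rot: [3.138, 0.004, 2.927]
force: [4.4, 12.2, -2.8]
width: 0.0219
gripper_force: 6.7
[ 5.99495718 12.54209195 -3.48321727] [201.8   3.1]
```

View pics/p13z.png

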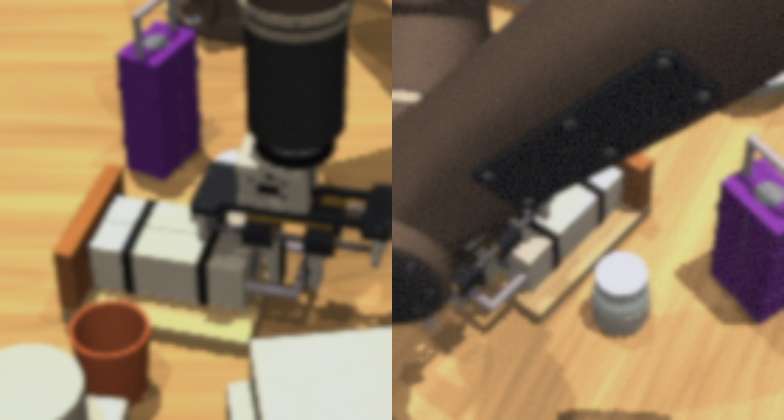

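It looks flat or almost so, with the foot at the stop, but the fingers still carry about 3 N. I'll keep lowering until that load goes.

```bash
python3 -m jog '[[-0.5,[0,-0.1,1],0],[-0.5,[0,-0.1,2],0],[-0.5,[0,-0.2,3],0],[-0.5,[0,-0.2,3],0]]'
python3 -m jog '[[-0.5,[0,0,1],0],[-0.5,[0,0,2],0],[-0.5,[0,0,3],0],[-0.5,[0,0,3],0]]'
```

```text
t: 25.12
eef_pos: [0.6374, 0.0717, 0.0487]
ee_rot: [3.137, 0.006, 2.928]
force: [1.6, 12.3, 7.7]
width: 0.0219
gripper_force: 6.3
t: 25.62
eef_pos: [0.6377, 0.0717, 0.046]
ee_rot: [3.137, 0.006, 2.928]
force: [2.1, 11.8, 7.8]
width: 0.0214
gripper_force: 6.1
```

It is flat: the force turned to finger sliding friction, +7.7 N. I'll press the foot home, centre the fingers off the bar and withdraw upward.

```bash
python3 -m jog '[[-0.5,[0,-1,0],0],[-0.5,[0,-2,0],0],[-0.5,[0,-3,0],0],[-0.5,[0,-3,0],0],[-0.5,[0,0,0],0],[-0.5,[0,4,0],0],[-0.5,[0,8,0],0],[-0.5,[0,8,0],0]]'
```

```text
t: 26.62
eef_pos: [0.6356, 0.0765, 0.0432]
ee_rot: [-3.141, -0.001, 2.926]
force: [-0.4, 0.1, 0.3]
width: 0.022
gripper_force: 0.0
```

```bash
python3 -m jog '[[-0.5,[0,0,-5],0],[-0.5,[0,0,-10],0],[-0.5,[0,0,-20],0],[-0.5,[0,0,-40],0],[-0.5,[0,0,-80],0],[-0.5,[0,0,-130],0],[-0.5,[0,0,-180],0],[-0.5,[0,0,-230],0],[-0.5,[0,-60,-250],0],[-0.5,[0,-100,-250],0],[-0.5,[0,-100,-250],0],[-0.5,[0,-100,-250],0]]'
python3 - <<'E'
from h import *
import cv2
f=optics.grab_frame("wrist"); cv2.imwrite("pics/w9.png",f["color"][:,:,::-1]); print(status.get_state()["force"])
E
```

```text
t: 28.12
eef_pos: [0.6148, -0.0208, 0.2943]
ee_rot: [3.141, 0.001, 2.926]
force: [0.4, 0.1, -0.3]
width: 0.0221
gripper_force: 0.0
[-0.23976428 -0.19150835 -0.57520332]
```

View pics/w9.png

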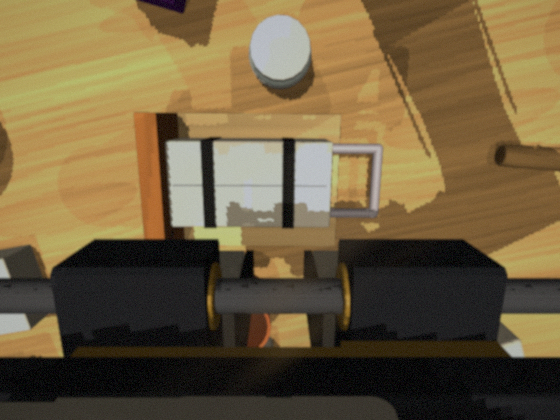

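```bash
python3 - <<'E'
from h import *
f=optics.grab_frame("wrist")
P=[("stop top",(159,115),.095),("stop top",(160,238),.095),("stop base",(179,117),.02),("foot",(168,141),.075),("foot",(171,227),.075),("top",(331,140),.075),("top",(332,227),.075),("bar",(377,147),.0475),("bar",(374,214),.0475),("slab",(340,116),.02),("slab",(335,247),.02)]
for n_,px,z in P: print(n_,rest(ray(f,px,z)))
c=cv2=__import__("cv2"); g=cv2.cvtColor(f["color"],cv2.COLOR_RGB2GRAY)
for r in (125,150,170,190,215): print(r,f["color"][r,145:182].tolist()[::3])
E
```

```text
stop top [ 3.8 72.8]
stop top [ -4.5 -41.2]
stop base [ 2.2 70.6]
foot [ 4.3 48.9]
foot [  0.9 -36.3]
top [159.   49.6]
top [162.9 -36.5]
bar [210.1  40.7]
bar [211.5 -30.3]
slab [175.3  71.4]
slab [175.4 -77.6]
125 [[166, 103, 52], [163, 98, 45], [166, 99, 49], [155, 96, 44], [43, 26, 6], [37, 18, 0], [37, 25, 18], [39, 18, 3], [29, 9, 0], [42, 27, 16], [36, 21, 9], [70, 59, 38], [82, 66, 45]]
150 [[169, 103, 47], [163, 100, 50], [163, 98, 45], [178, 110, 54], [131, 82, 41], [36, 20, 8], [44, 30, 21], [131, 126, 115], [191, 194, 186], [183, 190, 181], [190, 194, 183], [189, 193, 183], [186, 189, 182]]
170 [[166, 101, 42], [164, 98, 45], [171, 104, 49], [180, 108, 53], [168, 101, 48], [49, 24, 16], [34, 17, 0], [75, 67, 59], [175, 178, 164], [190, 191, 182], [189, 191, 179], [187, 190, 179], [191, 196, 182]]
190 [[166, 103, 49], [167, 101, 48], [177, 109, 51], [185, 115, 56], [177, 109, 51], [122, 71, 29], [33, 15, 6], [50, 37, 25], [138, 141, 130], [188, 194, 180], [189, 194, 182], [188, 191, 179], [184, 188, 177]]
215 [[165, 98, 47], [177, 105, 52], [180, 109, 48], [182, 108, 50], [180, 112, 52], [170, 102, 51], [54, 31, 7], [44, 27, 18], [75, 69, 63], [187, 191, 178], [189, 190, 178], [185, 192, 178], [188, 192, 178]]
```

The wrist view shows the mould lying flat with its foot edge at (168–171, 140–228). By ray casting the gap to the stop is about 1–3 mm, it is square within about 0.04 rad, and it sits about 9 mm off the middle of the rest. The gripper is clear, so I'm handing it in.

```bash
python3 -c "
from station import order
print(order.job_done())"
```

```text
the job is handed in; nothing more can be done
None
```

The mould lies flat on the rest with its foot about 1–3 mm from the stop, square to it within about 0.04 rad by camera, and lowered under control all the way. I handed the job in at about 28 s; no verdict came back.

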